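# Open the kiln terminal box: press the snap tab, push the cover off its seat

## Task

Open the kiln's terminal box: press its orange snap tab all the way down, then push the released blue cover straight along its rails, the way its arrows point, until it is off its seat and up against the end stop with the terminals fully uncovered. Only press and push, lifting nothing, and leave the bottle, stamp, cup and dish that stand nearby where they are.

Things in the scene. Friction and masses are not known exactly. Their poses are not given: they have to be found in the camera images.
- terminal_box: Grey terminal box fixed to the table, 220 x 112 mm, 51 mm high. Origin on the table, on its middle line; own +x is the way the cover slides off (the cover's white chevrons point that way, roughly away from the robot), +y left, +z up. Reaches from x = -118 (near end, with the tab) to +102 mm (two cable glands to +115). Its apron round the tab, x = -118 to -62 mm, is 44 mm high.
- snap_tab (a joint): Snap tab, how far its orange cap is pressed straight down, in m: about 0 (0 to 0.0015) at the start, 0.012 fully down. It moves against a steady friction of about 4 N with no spring and stays where it is left. Until it is at least about 0.009 its hidden nose blocks the cover.
- tab_top (a point): Centre of the top of the orange tab cap, 22 mm (box x) by 30 mm (box y), on the box's middle line at x = -95 mm. 59 mm above the table when up; 47 mm when fully down, still 3 mm above the apron round it. The cover's near face is 45 mm from its centre.
- cover: Blue cover, loose in the rails, about 0.15 kg, slides with a few N. Origin: middle of its flange's underside, 40 mm above the table; axes as the box's. Flange 70 (x) x 98 (y) x 5 mm; on it a block 66 (x) x 86 (y) mm, top 69 mm above the table. Box-frame x of its origin: -17 mm at the start, +61 mm against the end stop (travel 78 mm).
- chamber (a point): Centre of the open top of the terminal chamber (the cover's seat), box x = -52 to +18 mm, 40 mm above the table. Beyond it, up to the end stop's face at box x = +96 mm, is an empty parking bay. Rails and lips along the side walls (lips 51 mm high, y beyond +-45 mm) hold the cover down, so that it can only slide along box x.
- push_face (a point): Centre of the cover's near upright face, the one towards the tab, 86 mm wide; 58 mm above the table. The face is free between 45 and 69 mm above the table and is where to push, towards box +x. The box's lips beside it are 51 mm high.
- oxide_bottle: Brown dropper bottle, 33 mm across and 102 mm high, standing just beyond the far end of the box; origin at the centre of its foot. To be left alone.
- brass_stamp: Hand stamp with a black grip and brass foot, 31 mm across and 91 mm high, standing just beyond the far end of the box beside the bottle; origin at the centre of its foot. To be left alone.
- bisque_cup: Terracotta cup, 67 mm across and 69 mm high, beyond the turntable; origin at the centre of its foot. To be left alone.
- salt_dish: Small white dish, 70 mm across and 27 mm high, beyond the turntable; origin at the centre of its foot. To be left alone.

How it is judged (in metres and radians):
On the way, in this order (a step that is already met when the one before it is completed fails the run):
1. the snap tab is pressed down (at least 10 of 12 mm) with the cover still on its seat (value of joint snap_tab above 0.01 m and x of cover in the frame of terminal_box below -0.009 m), for 0.1 s.
2. the cover is off its seat, against or within 8 mm of the end stop (x of cover in the frame of terminal_box above 0.053 m), for 0.1 s.
At the end, for the whole second after the job is handed in: The snap tab is down (at least 9 of 12 mm); the cover lies level in its rails, at rest, within 8 mm of the end stop, so that the terminal chamber is fully uncovered (value of joint snap_tab above 0.009 m and x of cover in the frame of terminal_box between 0.053 and 0.066 m and z of cover in the frame of terminal_box between 0.035 and 0.046 m and angle between cover's own z axis and vertical below 0.08 rad and linear speed of cover below 0.01 m/s); the robot touches nothing.
It fails at once if the cover is lifted out of its rails or tipped (z of cover in the frame of terminal_box above 0.05 m or angle between cover's own z axis and vertical above 0.15 rad).
It fails at once if the oxide bottle is moved more than 20 mm, lifted or tipped (distance of oxide_bottle from where it was at the start of the episode above 0.02 m or angle between oxide_bottle's own z axis and vertical above 0.35 rad).
It fails at once if the brass stamp is moved more than 20 mm, lifted or tipped (distance of brass_stamp from where it was at the start of the episode above 0.02 m or angle between brass_stamp's own z axis and vertical above 0.35 rad).
It fails at once if the bisque cup is moved more than 20 mm, lifted or tipped (distance of bisque_cup from where it was at the start of the episode above 0.02 m or angle between bisque_cup's own z axis and vertical above 0.35 rad).
It fails at once if the salt dish is moved more than 20 mm, lifted or tipped (distance of salt_dish from where it was at the start of the episode above 0.02 m or angle between salt_dish's own z axis and vertical above 0.35 rad).
It also fails if it takes over 32 s, if anything falls off the work surface, if the arm or the gripper's body presses on something with over 40 N, if the wrist force passes 120 N, or if a joint passes its speed limit or range.

## Robot

A 6-joint arm with a two-finger parallel gripper is mounted at the origin on a cart in front of the work surface, level with it; the furniture and walls round the work are solid. World frame = base frame: x ahead of the robot, y to its left, z up, the work surface at z = 0. Lengths are in m, angles in degrees, forces in N, time in s.
With the tool pointing down it reaches from about 0.35 to 0.875 m from the base axis. Payload 4.2 kg.
Tool frame: the origin (TCP) lies at the very end of the fingers, on their centre line; the grasp point (between the pads) lies 19 mm behind it; z points along the fingers, y is the line along which they close (so a half turn about z gives the same grasp; the last joint's range is limited). The gripper opens to 87 mm and grips with 3 to 60 N. Pads are 19 mm wide; open, the fingers measure 117 mm over their backs; the gripper's body (75 mm by 190 mm) begins 51 mm behind the grasp point.
Start: joints at [-56.631, 22.042, 0.453, 0, -68.411, -14.817], TCP at [0.199, -0.592, 0.223] pointing down, gripper open.
Joint ranges: [-179.83, 179.83], [-69.29, 118.12], [-61.27, 80.66], [-181.25, 117.63], [-171.15, -9.14], [-177.46, 177.46]. Speed limits (degrees/s): [159.86, 159.86, 180, 180, 180, 180].

## Interface

Orientations are given as a 3x3 rotation matrix whose columns are the frame's x, y, z axes.
In Python, from station import * gives the robot as it stands.
- The arm moves only by the shell command python3 -m pendant 'ROWS'. ROWS is JSON, a list of rows, each an object of numbers: "x", "y", "z": the shift along the world's x, y, z normalised to -1 to 1, where 1 is 250 mm; "rx", "ry", "rz": the turn, a rotation vector about the world's x, y, z normalised to -1 to 1, where 1 is 180 degrees; "claw": the opening, from 0 (shut) to 1 (fully open). A call has exactly 8 rows; each row is the pose to reach, as a shift and turn from the pose commanded when the call began, turning the shorter way round; what a row does not reach only later rows make up. A row lasts 1/8 s, in which the tool goes at most 62.5 mm and 10.7 degrees, less where a joint would pass 70% of its speed; a pose out of reach is approached as far as the arm can. A call with a number of a shift or a turn outside -1 to 1 is refused whole. A call with a gripper value outside its range is refused whole. The fingers move at their own pace and stop on an object; the grip force is fixed at half the most. Time passes only in rows, so rows that repeat a pose let the fingers close, or fill a call up. It gives the time, the measured TCP pose, the force, the opening and the grip force at its end, in the units of the state.
- sense(): the state, without advancing time (a new reading comes with each control period).
- capture(name): name is "scene" or "top"; returns a dict with "color" (384x512x3 uint8, red, green, blue), "mtx" (3x3 intrinsics, pixels), "k1" (the pictures are not rectified: a ray, as slopes to the right and down, at radius r is drawn at 1 + k1 r^2 times it, then the intrinsics apply), "world_to_cam" (4x4, takes a point from world to camera coordinates). Camera axes: x right, y up, looking along -z (the intrinsics and any distortion apply to the point x, -y, -z); pixel columns grow to the right and rows downward; lengths in m; the calibration is good to about 2 mm. A picture is of the moment at which its call begins. There is no depth.
- finish_job(): hands the job in; it is judged then, once.
Trained networks look in a picture, given as the dict that the camera call returned (one of the last four; its "shot" number tells which), for a name from the list of things; names that differ only in an ending like _2 or _b are one class to them, and where a whole thing is asked for, a point or a joint stands for the part that bears it (a point fixed in the world has none). Each returns a list of dicts, best first, with "conf" (0 to 1); they miss things now and then, are a little off and sometimes report something else, mostly with a low value. They report only what shows in the picture. A call takes as long as a camera call.
- search_frame(picture, label): "centre" ([column, row] in pixels, amid what is visible of it).
- regions_of(picture, label): "region" (384x512 bool, what is visible of it) and "centre" ([column, row] in pixels, amid what is visible of it).
The state is a dict: "time_s": time; "joints": joint angles; "joint_velocities": joint speeds; "effort": joint torques, N m; "tcp_pos": TCP position; "ee_rot": TCP orientation; "wrist_force": force on the tool from outside, world axes, zero at the start; "moment": the same for the moment, N m; "gripper_width": opening from 0.0 (shut) to 1.0 (fully open); "gripper_force": force on a finger pad.
Only numpy, scipy, OpenCV 4.12 (cv2) and the standard library are available. Lean on these libraries where they do the work, as an engineer would, in place of code of your own. Each camera call takes 0.05 s, during which the arm holds its last target. There are 200 camera calls.

## Working session

There is one attempt and no reset: what is moved stays moved. The work goes in short steps, Python scripts to look and compute and a shell command to move; the robot and the scene stay as the last step left them, time stands still between calls to the robot, and variables do not carry over. Pictures are saved under pics/ and viewed, at most 10 in all, crops included, and the job is handed in when it is done.

```bash
mkdir -p pics; cat > h.py <<'E'
import numpy as np, cv2
from station import *
def ray(p,uv):
    K=np.array(p["mtx"]);T=np.array(p["world_to_cam"])
    d=np.array([(uv[0]-K[0,2])/K[0,0],(uv[1]-K[1,2])/K[1,1]])
    s=d.copy()
    for _ in range(20): s=d/(1+p["k1"]*(s@s))
    R=T[:3,:3]; return -R.T@T[:3,3], R.T@np.array([s[0],-s[1],-1])
def at(p,uv,z):
    o,d=ray(p,uv); return o+d*(z-o[2])/d[2]
def save(p,n,crop=None,f=1.5):
    im=cv2.cvtColor(p["color"],cv2.COLOR_RGB2BGR)
    if crop: a,b,c,d=crop; im=im[b:d,a:c]
    cv2.imwrite(f"pics/{n}.png",cv2.resize(im,None,fx=f,fy=f,interpolation=cv2.INTER_CUBIC))
E
python3 - <<'E'
from h import *
hs={"snap_tab":.059,"cover":.069,"oxide_bottle":.05,"brass_stamp":.05,"bisque_cup":.035,"salt_dish":.013,"terminal_box":.05}
for n in("top","scene"):
    p=capture(n); save(p,n)
    for l,z in hs.items():
        for r in regions_of(p,l)[:1]:
            ys,xs=np.nonzero(r["region"]); rect=cv2.minAreaRect(np.c_[xs,ys].astype(np.float32))
            print(n,l,round(r["conf"],2),np.round(r["centre"]),np.round(at(p,r["centre"],z),3),[np.round(at(p,c,z)[:2],3).tolist() for c in cv2.boxPoints(rect)] if l in("snap_tab","cover") else "")
print(np.round(sense()["ee_rot"],3), sense()["time_s"])
E
```

```text
top snap_tab 0.68 [314. 250.] [ 0.42  -0.204  0.059] [[0.46, -0.193], [0.46, -0.222], [0.409, -0.222], [0.409, -0.193]]
top cover 0.72 [312. 216.] [ 0.504 -0.197  0.069] [[0.528, -0.158], [0.532, -0.245], [0.465, -0.248], [0.461, -0.161]]
top oxide_bottle 0.65 [289. 154.] [ 0.658 -0.145  0.05 ] 
top brass_stamp 0.72 [315. 157.] [ 0.652 -0.21   0.05 ] 
top bisque_cup 0.97 [179. 149.] [0.675 0.134 0.035] 
top salt_dish 0.73 [226. 154.] [0.666 0.016 0.013] 
top terminal_box 0.59 [311. 202.] [ 0.539 -0.197  0.05 ] 
scene snap_tab 0.76 [340. 200.] [ 0.421 -0.195  0.059] [[0.449, -0.168], [0.463, -0.213], [0.405, -0.221], [0.393, -0.176]]
scene cover 0.56 [314. 184.] [ 0.492 -0.188  0.069] [[0.521, -0.144], [0.537, -0.257], [0.454, -0.239], [0.444, -0.132]]
scene oxide_bottle 0.79 [251. 171.] [ 0.645 -0.14   0.05 ] 
scene brass_stamp 0.64 [266. 154.] [ 0.656 -0.211  0.05 ] 
scene bisque_cup 0.57 [160. 236.] [0.673 0.129 0.035] 
scene salt_dish 0.78 [201. 209.] [0.676 0.006 0.013] 
scene terminal_box 0.68 [306. 197.] [ 0.49  -0.158  0.05 ] 
[[-0.948 -0.318  0.   ]
 [-0.318  0.948 -0.   ]
 [-0.    -0.    -1.   ]] 0.8
```

View pics/top.png

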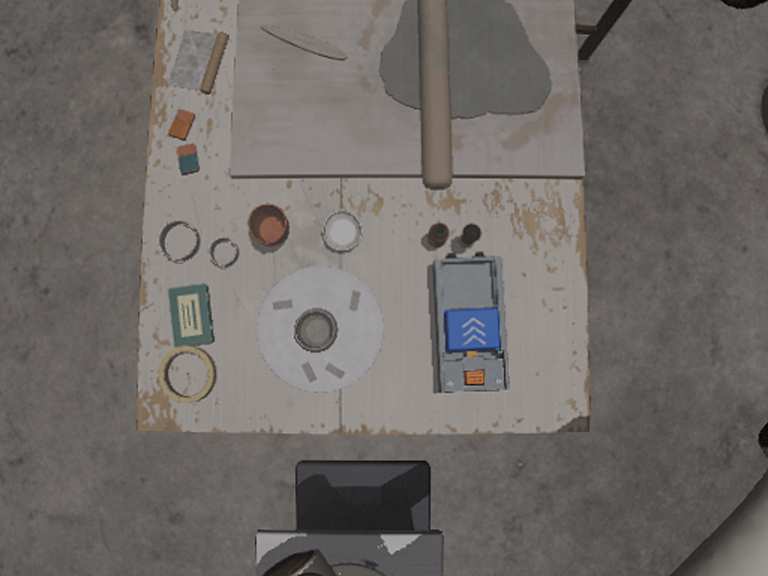

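View pics/scene.png

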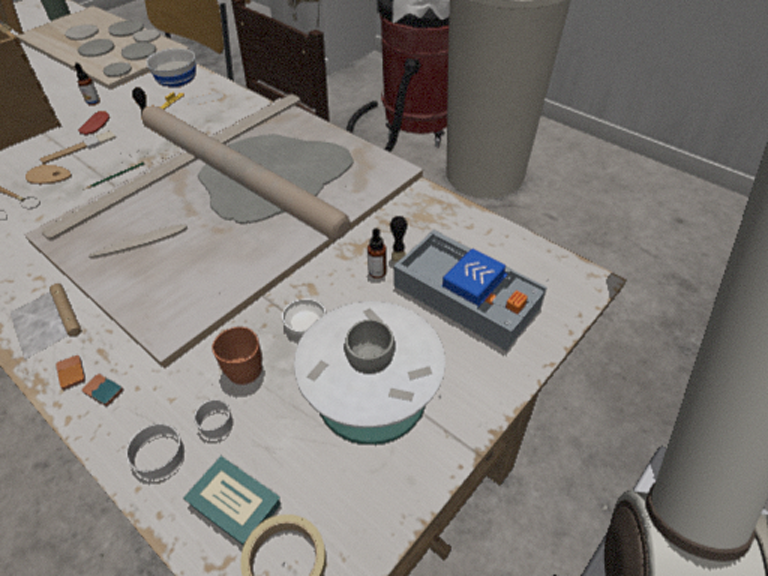

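The top view shows the cover at about (472,330) and the tab at (474,377) in the enlarged picture. The arrows point up, along +x, and the box is turned a few degrees. Next I'll refine both by colour.

```bash
python3 - <<'E'
from h import *
p=capture("top"); hsv=cv2.cvtColor(p["color"],cv2.COLOR_RGB2HSV)
for l,lo,hi,z,box in(("cover",(105,120,60),(125,255,255),.069,(285,195,345,245)),("tab",(3,130,90),(20,255,255),.059,(300,240,335,265))):
    m=np.zeros(hsv.shape[:2],np.uint8);a,b,c,d=box;m[b:d,a:c]=cv2.inRange(hsv,lo,hi)[b:d,a:c]
    m=cv2.morphologyEx(m,cv2.MORPH_CLOSE,np.ones((5,5)))
    ys,xs=np.nonzero(m);w=np.array([at(p,q,z)[:2] for q in zip(xs,ys)],np.float32)
    print(l,len(xs),w.mean(0),cv2.minAreaRect(w))
# box outer lips, left/right edges at z .051
save(p,"crop",(270,155,360,275),5)
E
```

```text
cover 976 [ 0.49528724 -0.20358878] ((0.4953770637512207, -0.20319628715515137), (0.06633640080690384, 0.08701328933238983), 2.630772829055786)
tab 108 [ 0.41900945 -0.20808876] ((0.41897380352020264, -0.20722343027591705), (0.029265103861689568, 0.01935505121946335), 89.61819458007812)
```

View pics/crop.png

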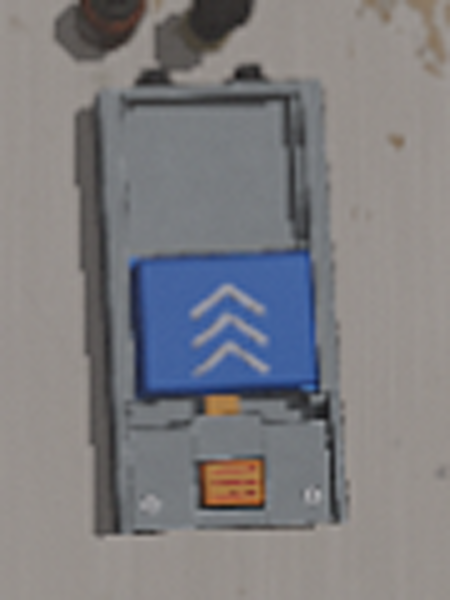

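The crop shows the tab centred at (231,482) and the cover's near edge at about row 390. The tab is therefore near (0.418, -0.207), with a yaw of about 2.7°.

```bash
python3 -m pendant '[{"x":0.15,"y":0.2,"z":0,"rz":-0.03,"claw":0},{"x":0.3,"y":0.4,"z":0,"rz":-0.06,"claw":0},{"x":0.45,"y":0.6,"z":0,"rz":-0.088,"claw":0},{"x":0.6,"y":0.8,"z":0,"rz":-0.088,"claw":0},{"x":0.7,"y":0.95,"z":0,"rz":-0.088,"claw":0},{"x":0.75,"y":1,"z":0,"rz":-0.088,"claw":0},{"x":0.75,"y":1,"z":0,"rz":-0.088,"claw":0},{"x":0.75,"y":1,"z":0,"rz":-0.088,"claw":0}]'; python3 -c "
from h import *
s=sense();print(s['tcp_pos'],np.round(s['ee_rot'],3),np.array([.418,-.207,.08])-s['tcp_pos'])"
```

```text
[ 0.19887802 -0.59249249  0.2225679 ] [[-0.948 -0.318  0.   ]
 [-0.318  0.948 -0.   ]
 [-0.    -0.    -1.   ]] [ 0.21912198  0.38549249 -0.1425679 ]$[0]: bad value
```

```bash
python3 -m pendant '[{"x":0.15,"y":0.2,"z":0,"rx":0,"ry":0,"rz":-0.03,"claw":0},{"x":0.3,"y":0.4,"z":0,"rx":0,"ry":0,"rz":-0.06,"claw":0},{"x":0.45,"y":0.6,"z":0,"rx":0,"ry":0,"rz":-0.088,"claw":0},{"x":0.6,"y":0.8,"z":0,"rx":0,"ry":0,"rz":-0.088,"claw":0},{"x":0.7,"y":0.95,"z":0,"rx":0,"ry":0,"rz":-0.088,"claw":0},{"x":0.75,"y":1,"z":0,"rx":0,"ry":0,"rz":-0.088,"claw":0},{"x":0.75,"y":1,"z":0,"rx":0,"ry":0,"rz":-0.088,"claw":0},{"x":0.75,"y":1,"z":0,"rx":0,"ry":0,"rz":-0.088,"claw":0}]'; python3 -c "
from h import *
s=sense();print(s['tcp_pos'],np.round(s['ee_rot'],3),np.array([.418,-.207,.08])-s['tcp_pos'])"
```

```text
time_s: 1.85
tcp_pos: [0.3859, -0.3432, 0.2224]
ee_rot: [[-0.999, -0.046, -0.0], [-0.046, 0.999, 0.0], [0.0, 0.0, -1.0]]
wrist_force: [0.8, -0.8, -0.8]
gripper_width: 0.173
gripper_force: 0.0
[ 0.38592147 -0.34324952  0.22242485] [[-0.999 -0.046 -0.   ]
 [-0.046  0.999  0.   ]
 [ 0.     0.    -1.   ]] [ 0.03207853  0.13624952 -0.14242485]
```

```bash
python3 -m pendant '[{"x":0.05,"y":0.2,"z":0,"rx":0,"ry":0,"rz":0,"claw":0},{"x":0.1,"y":0.4,"z":0,"rx":0,"ry":0,"rz":0,"claw":0},{"x":0.128,"y":0.545,"z":-0.15,"rx":0,"ry":0,"rz":0,"claw":0},{"x":0.128,"y":0.545,"z":-0.35,"rx":0,"ry":0,"rz":0,"claw":0},{"x":0.128,"y":0.545,"z":-0.5,"rx":0,"ry":0,"rz":0,"claw":0},{"x":0.128,"y":0.545,"z":-0.56,"rx":0,"ry":0,"rz":0,"claw":0},{"x":0.128,"y":0.545,"z":-0.58,"rx":0,"ry":0,"rz":0,"claw":0},{"x":0.128,"y":0.545,"z":-0.58,"rx":0,"ry":0,"rz":0,"claw":0}]'; python3 -c "
from h import *
p=capture('scene');save(p,'s2',(230,100,430,250),4);s=sense();print(np.array([.418,-.207,.047])-s['tcp_pos'])"
```

```text
time_s: 2.85
tcp_pos: [0.4184, -0.207, 0.0777]
ee_rot: [[-0.999, -0.046, 0.0], [-0.046, 0.999, -0.0], [-0.0, -0.0, -1.0]]
wrist_force: [-0.2, 0.1, 0.3]
gripper_width: 0.005
gripper_force: 0.0
[-7.79313683e-04 -9.07365674e-05 -3.11517229e-02]
```

View pics/s2.png

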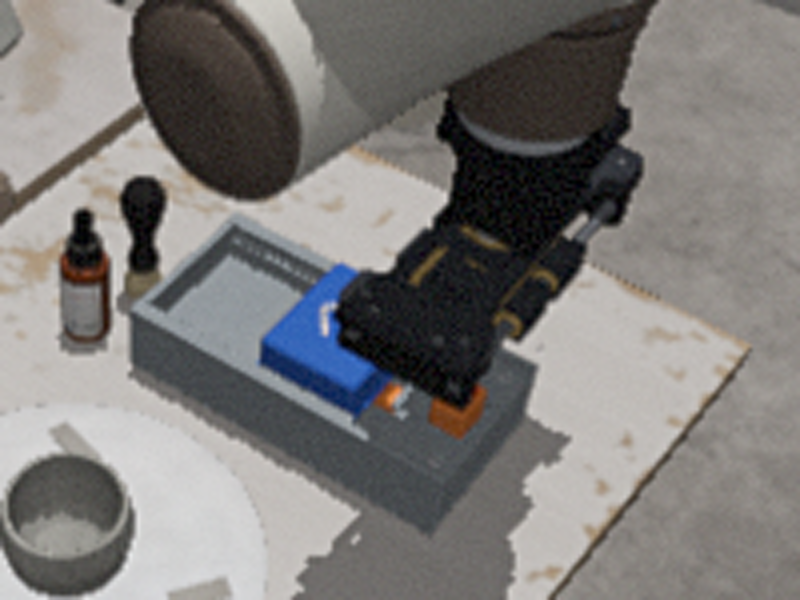

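The picture shows the closed fingers just above the tab at (455,390), clear of the cover. Pressing now.

```bash
python3 -m pendant '[{"x":0,"y":0,"z":-0.04,"rx":0,"ry":0,"rz":0,"claw":0},{"x":0,"y":0,"z":-0.07,"rx":0,"ry":0,"rz":0,"claw":0},{"x":0,"y":0,"z":-0.09,"rx":0,"ry":0,"rz":0,"claw":0},{"x":0,"y":0,"z":-0.105,"rx":0,"ry":0,"rz":0,"claw":0},{"x":0,"y":0,"z":-0.115,"rx":0,"ry":0,"rz":0,"claw":0},{"x":0,"y":0,"z":-0.121,"rx":0,"ry":0,"rz":0,"claw":0},{"x":0,"y":0,"z":-0.123,"rx":0,"ry":0,"rz":0,"claw":0},{"x":0,"y":0,"z":-0.123,"rx":0,"ry":0,"rz":0,"claw":0}]'
```

```text
time_s: 3.9
tcp_pos: [0.4183, -0.2062, 0.0473]
ee_rot: [[-0.999, -0.048, -0.0], [-0.048, 0.999, -0.0], [0.0, -0.0, -1.0]]
wrist_force: [-2.3, 2.2, 8.1]
gripper_width: 0.004
gripper_force: 4.0
```

```bash
python3 -m pendant '[{"x":0,"y":0,"z":-0.003,"rx":0,"ry":0,"rz":0,"claw":0},{"x":0,"y":0,"z":-0.005,"rx":0,"ry":0,"rz":0,"claw":0},{"x":0,"y":0,"z":-0.006,"rx":0,"ry":0,"rz":0,"claw":0},{"x":0,"y":0,"z":-0.006,"rx":0,"ry":0,"rz":0,"claw":0},{"x":0,"y":0,"z":-0.006,"rx":0,"ry":0,"rz":0,"claw":0},{"x":0,"y":0,"z":-0.006,"rx":0,"ry":0,"rz":0,"claw":0},{"x":0,"y":0,"z":-0.006,"rx":0,"ry":0,"rz":0,"claw":0},{"x":0,"y":0,"z":-0.006,"rx":0,"ry":0,"rz":0,"claw":0}]'
```

```text
time_s: 4.9
tcp_pos: [0.4183, -0.2063, 0.0472]
ee_rot: [[-0.999, -0.048, 0.0], [-0.048, 0.999, -0.0], [-0.0, -0.0, -1.0]]
wrist_force: [-5.7, 4.0, 19.2]
gripper_width: 0.004
gripper_force: 9.7
```

The tab is bottomed: 19 N with no further motion. Lifting slightly, then starting the push.

```bash
python3 -m pendant '[{"x":0,"y":0,"z":0.03,"rx":0,"ry":0,"rz":0,"claw":0},{"x":0,"y":0,"z":0.052,"rx":0,"ry":0,"rz":0,"claw":0},{"x":0.06,"y":0.003,"z":0.052,"rx":0,"ry":0,"rz":0,"claw":0},{"x":0.11,"y":0.005,"z":0.052,"rx":0,"ry":0,"rz":0,"claw":0},{"x":0.14,"y":0.007,"z":0.052,"rx":0,"ry":0,"rz":0,"claw":0},{"x":0.17,"y":0.008,"z":0.052,"rx":0,"ry":0,"rz":0,"claw":0},{"x":0.2,"y":0.009,"z":0.052,"rx":0,"ry":0,"rz":0,"claw":0},{"x":0.23,"y":0.011,"z":0.052,"rx":0,"ry":0,"rz":0,"claw":0}]'
```

```text
time_s: 5.9
tcp_pos: [0.4763, -0.2034, 0.0581]
ee_rot: [[-0.999, -0.047, -0.0], [-0.047, 0.999, 0.0], [0.0, 0.0, -1.0]]
wrist_force: [-0.5, 0.1, -0.5]
gripper_width: 0.006
gripper_force: 0.4
```

```bash
python3 -c "
from h import *
p=capture('scene');save(p,'s3',(230,100,430,250),4)
for n in('snap_tab','cover'): print(n,[(r['conf'],r['centre']) for r in search_frame(p,n)[:2]])
s=sense();print(s['tcp_pos'],s['wrist_force'])"
```

```text
snap_tab [(0.53, [337.9, 198.2])]
cover [(0.76, [295.0, 189.1])]
[ 0.4768646  -0.20350564  0.0584171 ] [ 0.55927106 -0.08151492  0.86797401]
```

View pics/s3.png

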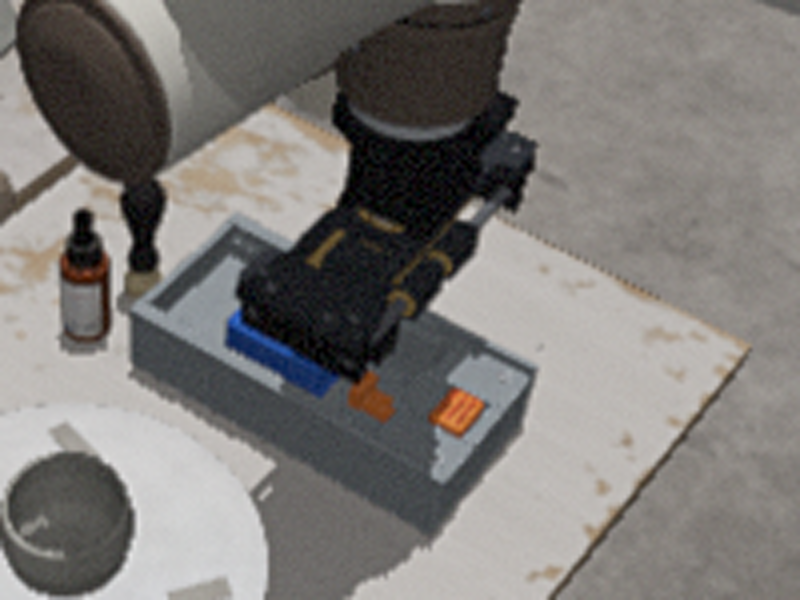

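The picture shows the tab flush at (462,412) and the cover sliding, now near (280,350). Continuing.

```bash
python3 -m pendant '[{"x":0.03,"y":0.001,"z":0,"rx":0,"ry":0,"rz":0,"claw":0},{"x":0.06,"y":0.003,"z":0,"rx":0,"ry":0,"rz":0,"claw":0},{"x":0.09,"y":0.004,"z":0,"rx":0,"ry":0,"rz":0,"claw":0},{"x":0.12,"y":0.006,"z":0,"rx":0,"ry":0,"rz":0,"claw":0},{"x":0.15,"y":0.007,"z":0,"rx":0,"ry":0,"rz":0,"claw":0},{"x":0.17,"y":0.008,"z":0,"rx":0,"ry":0,"rz":0,"claw":0},{"x":0.19,"y":0.009,"z":0,"rx":0,"ry":0,"rz":0,"claw":0},{"x":0.2,"y":0.009,"z":0,"rx":0,"ry":0,"rz":0,"claw":0}]'
```

```text
time_s: 7.05
tcp_pos: [0.5262, -0.2012, 0.0583]
ee_rot: [[-0.999, -0.047, 0.0], [-0.047, 0.999, 0.0], [-0.0, 0.0, -1.0]]
wrist_force: [-2.7, -1.4, 2.5]
gripper_width: 0.007
gripper_force: 1.4
```

```bash
python3 -m pendant '[{"x":0.006,"y":0,"z":0,"rx":0,"ry":0,"rz":0,"claw":0},{"x":0.012,"y":0,"z":0,"rx":0,"ry":0,"rz":0,"claw":0},{"x":0.018,"y":0.001,"z":0,"rx":0,"ry":0,"rz":0,"claw":0},{"x":0.022,"y":0.001,"z":0,"rx":0,"ry":0,"rz":0,"claw":0},{"x":0.026,"y":0.001,"z":0,"rx":0,"ry":0,"rz":0,"claw":0},{"x":0.028,"y":0.001,"z":0,"rx":0,"ry":0,"rz":0,"claw":0},{"x":0.028,"y":0.001,"z":0,"rx":0,"ry":0,"rz":0,"claw":0},{"x":0.028,"y":0.001,"z":0,"rx":0,"ry":0,"rz":0,"claw":0}]'
```

```text
time_s: 8.05
tcp_pos: [0.5295, -0.2011, 0.0582]
ee_rot: [[-0.999, -0.047, -0.007], [-0.047, 0.999, 0.001], [0.007, 0.001, -1.0]]
wrist_force: [-8.8, 0.3, 7.3]
gripper_width: 0.011
gripper_force: 4.5
```

It moved 3.3 mm of the 7 mm commanded and the force rose, so the stop is reached. Backing off, rising and retreating.

```bash
python3 -m pendant '[{"x":-0.06,"y":-0.003,"z":0,"rx":0,"ry":0,"rz":0,"claw":0},{"x":-0.12,"y":-0.006,"z":0.02,"rx":0,"ry":0,"rz":0,"claw":0},{"x":-0.14,"y":-0.006,"z":0.2,"rx":0,"ry":0,"rz":0,"claw":0},{"x":-0.14,"y":-0.006,"z":0.4,"rx":0,"ry":0,"rz":0,"claw":0},{"x":-0.14,"y":-0.2,"z":0.6,"rx":0,"ry":0,"rz":0,"claw":0},{"x":-0.25,"y":-0.4,"z":0.6,"rx":0,"ry":0,"rz":0,"claw":0},{"x":-0.35,"y":-0.6,"z":0.6,"rx":0,"ry":0,"rz":0,"claw":0},{"x":-0.4,"y":-0.7,"z":0.6,"rx":0,"ry":0,"rz":0,"claw":0}]'; python3 - <<'E'
from h import *
p=capture("top");save(p,'end',(230,120,380,290),3.5); hsv=cv2.cvtColor(p["color"],cv2.COLOR_RGB2HSV)
m=np.zeros(hsv.shape[:2],np.uint8);m[155:245,285:345]=cv2.inRange(hsv,(105,120,60),(125,255,255))[155:245,285:345]
ys,xs=np.nonzero(m);w=np.array([at(p,q,.069)[:2] for q in zip(xs,ys)],np.float32)
print(len(xs),cv2.minAreaRect(w))
E
```

```text
time_s: 9.05
tcp_pos: [0.4315, -0.378, 0.2089]
ee_rot: [[-0.999, -0.045, 0.002], [-0.045, 0.999, -0.001], [-0.002, -0.001, -1.0]]
wrist_force: [0.0, 0.3, -0.6]
gripper_width: 0.004
gripper_force: 0.0
758 ((0.5723158121109009, -0.1994888037443161), (0.06687086075544357, 0.08673227578401566), 2.235752582550049)
```

View pics/end.png

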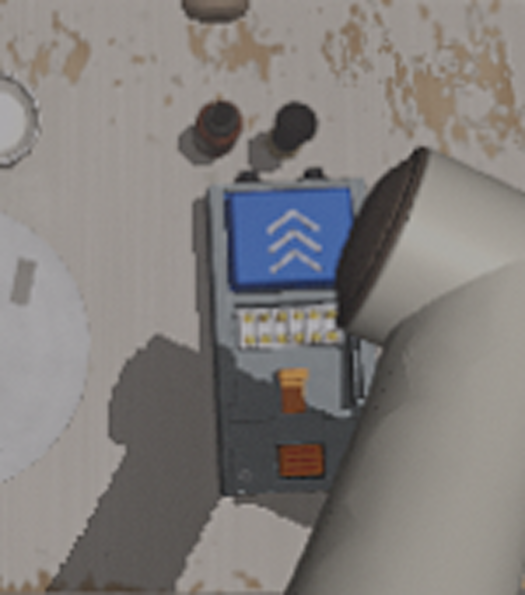

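The cover, at (292,238), is against the far end; it travelled 77 mm and the terminals at (290,327) are bare. The tab is down, and the bottle and stamp stand where they were.

```bash
python3 -c "
from station import *
print(finish_job())"
```

```text
the job is handed in; nothing more can be done
None
```

I pressed the tab fully down and pushed the cover about 77 mm to its end stop. The terminals are uncovered, the bottle and stamp look unmoved (I didn't recheck the cup and dish), and I handed the job in at about 9 s; no verdict came back.

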